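# Clear the stand, set the ring on the charcoal, put the rest back

## Robot

A 6-joint arm with a two-finger parallel gripper is mounted at the origin on a cart in front of the work surface, level with it; the furniture and walls round the work are solid. World frame = base frame: x ahead of the robot, y to its left, z up, the work surface at z = 0. Lengths are in m, angles in rad, forces in N, time in s.
With the tool pointing down it reaches from about 0.35 to 1 m from the base axis. Payload 7.1 kg.
Tool frame: the origin (TCP) lies at the very end of the fingers, on their centre line; the grasp point (between the pads) lies hold_point_z behind it (hold_point_z is the distance from the TCP to the grasp point, in m); z points along the fingers, y is the line along which they close (so a half turn about z gives the same grasp; the last joint's range is limited). The gripper opens to 85 mm and grips with 20 to 120 N. Pads are 22 mm wide; open, the fingers measure 114 mm over their backs; the gripper's body (76 mm by 85 mm) begins 54 mm behind the grasp point. The pads swing forward as they close: fully open they stand 13 mm farther back than shut.
Start: joints at [-1.368, 0.423, 1.63, -0, 1.089, -0.019], TCP at [0.138, -0.61, 0.231] pointing down, gripper open.
Joint ranges: [-3, 3], [-0.9, 2.11], [0.09, 2.58], [-1.31, 4.45], [0.11, 2.69], [-2.54, 2.54]. Speed limits (rad/s): [2.39, 2.39, 3.01, 3.14, 3.14, 3.14].

## Interface

Orientations are given as a unit quaternion [w, x, y, z].
In Python, from cell import sense, camera, job_done, outline_of, hold_point_z gives the robot as it stands.
- The arm moves only by the tool carry_out, never from a script. Its argument "plan" is a list that holds one entry, the list of rows, each a list of 4 numbers: the shift along the tool's x, y, z in cm, then the turn about the tool's z in rad. A call has 1 to 20 rows; each row shifts and turns the commanded pose from where the row before left it, along the tool's axes as they then stand; what a row does not reach is not made up. A row lasts 1/8 s, in which the tool goes at most 62.5 mm and 10.7 degrees, less where a joint would pass 70% of its speed; a pose out of reach is approached as far as the arm can. A call is refused whole if a number of a shift passes 6.25 or a number of a turn 0.188, either way. A call with a gripper value outside its range is refused whole. "fingers" is the closure, from 0 (fully open) to 1 (shut), set as the call begins (left out, the last holds). The fingers move at their own pace and stop on an object; the grip force is fixed at half the most. Time passes only in rows, so rows that do not move let the fingers close. It gives the time, the measured TCP pose, the force and the opening at its end, in the units of the state.
- sense(): the state, without advancing time (a new reading comes with each control period).
- camera(name): name is "scene" or "top" or "wrist"; returns a dict with "pixels" (400x640x3 uint8, red, green, blue), "camera_matrix" (3x3 intrinsics, pixels), "xyz" and "rotation" of the camera in the world. Camera axes: x right, y down, z forward; pixel columns grow to the right and rows downward; lengths in m; the calibration is good to about 2 mm. The wrist camera is an equidistant fisheye: a pixel r from the principal point sees the ray r / f radians off the axis. A picture is of the moment at which its call begins. There is no depth.
- job_done(): hands the job in, once; it reports no verdict.
Trained networks look in a picture, given as the dict that the camera call returned (one of the last four; its "shot" number tells which), for a name from the list of things; names that differ only in an ending like _2 or _b are one class to them, and where a whole thing is asked for, a point or a joint stands for the part that bears it (a point fixed in the world has none). Each returns a list of dicts, best first, with "conf" (0 to 1); they miss things now and then, are a little off and sometimes report something else, mostly with a low value. They report only what shows in the picture. A call takes as long as a camera call. They do not tell look-alikes from the thing itself.
- outline_of(picture, target): "mask" (400x640 bool, what is visible of it) and "point" ([row, column] in pixels, amid what is visible of it).
The state is a dict: "time": time; "qpos": joint angles; "qd": joint speeds; "effort": joint torques, N m; "ee_pos": TCP position; "tcp_rot": TCP orientation; "ft_force": force on the tool from outside, world axes, zero at the start; "moment": the same for the moment, N m; "grip_width": finger opening in m.
Only numpy, scipy, OpenCV 4.12 (cv2) and the standard library are available. Lean on these libraries where they do the work, as an engineer would, in place of code of your own. Each camera call takes 0.05 s, during which the arm holds its last target. There are 200 camera calls.

## Task

I want to solder the woven copper ring that stands hemmed in against the back rest of the small wooden stand. First move the jar with the blue lid, the roll of blue tape and the steel doming block, which crowd it, over to the blue cloth mat so that all three stand flat on it; only then take the ring and stand it upright on the middle of the top of the black charcoal block. After that put the jar, the tape and the steel block back flat on the stand, each on the very spot where it stood at the start, let go of everything, and leave the beeswax, the little clear jar and the lighter where they are.

Things in the scene. Friction and masses are not known exactly. Their poses are not given: they have to be found in the camera images.
- stand: fixed wooden stand: flat board 134 (x) x 196 (y) mm, 8 mm thick. Origin at the centre of its underside on the bench, z up, +x towards its back rest (an upright 56 mm wide, 10 mm thick, 64 mm high above the bench, front face 53 mm in +x from the origin). Round cork spots flush with the board, in its frame: the ring's at (27, 0) mm, the three neighbours' at (27, 52), (27, -52) and (-25, 0) mm; which neighbour is on which spot changes from start to start
- ring_mid (a point): woven copper ring (open tube, axis upright), 36 mm across, 23 mm high, about 30 g; this point is its centre, half-way up; z is its axis. Grip across the outside. At the start about 6 to 12 mm of room to each neighbour and 9 mm to the back rest
- flux_jar_mid (a point): round jar with a dark blue lid, 57 mm across, 60 mm high, about 140 g; this point is its centre, half-way up; z is its axis
- tape_mid (a point): flat-lying roll of blue tape with a tan core, 57 mm across, 24 mm high, about 50 g; this point is its centre, half-way up; z is its axis
- steel_block_mid (a point): grey steel doming block, a 46 mm cube with hollows in its faces, about 500 g; this point is its centre; x, y and z are square to its faces, z up
- mat: fixed blue cloth mat, 92 (x) x 220 (y) mm, 4 mm thick, empty: the side area. Origin at the centre of its underside, long side along its y
- charcoal: fixed black charcoal soldering block, 51 (x) x 71 (y) mm, 26 mm high, flat top with a faint scorched hollow (solid, the ring stands level on it). Origin at the centre of its underside
- beeswax: bystander: yellow beeswax block 34 x 52 x 20 mm, loose; origin at the centre of its underside
- small_jar: bystander: small clear jar, 38 mm across, 33 mm high, loose; origin at the centre of its underside
- lighter: bystander: pale lighter 25 x 79 x 11 mm, lying, loose; origin at the centre of its underside
Mind the look-alikes: they are no part of the job. Leave any purple look-alike of the part that bears tape_mid alone.

How it is judged:
By the outcome, as a careful person would: the job done as asked, in the order asked, and still so for the second after the job is handed in, with the robot touching nothing.
It also fails if it takes over 136 s, if anything falls off the work surface, if the arm or the gripper's body presses on something with over 40 N, if the wrist force passes 120 N, or if a joint passes its speed limit or range.

## Working session

There is one attempt and no reset: what is moved stays moved. The work goes in short steps, Python scripts to look and compute and a tool call to move; the robot and the scene stay as the last step left them, time stands still between calls to the robot, and variables do not carry over. Pictures are saved under pics/ and viewed, on a budget of 14 in all, crops included, one or two more only if the job needs it, and the job is handed in when it is done.

Besides the shell and the picture viewer there is one more tool, called by a JSON object that holds its "api" and its "payload", one argument or row to a line. carry_out: Moves the arm, as the interface text tells. Its arguments: {"type":"object","properties":{"plan":{"type":"array","items":{"type":"array","items":{"type":"array","items":{"type":"number"}}}},"fingers":{"type":"number"}},"required":["plan"]}

```bash
ls; mkdir -p pics; python3 - <<'E'
from cell import *
import cell,cv2,numpy as np
print(hold_point_z if not callable(hold_point_z) else hold_point_z())
s=sense();print(s)
for n in("top","scene"):
    c=camera(n);cv2.imwrite(f"pics/{n}0.png",c["pixels"][:,:,::-1])
    print(n,c["camera_matrix"],c["xyz"],c["rotation"])
    for t in "stand ring_mid flux_jar_mid tape_mid steel_block_mid mat charcoal beeswax small_jar lighter".split():
        for d in outline_of(c,t)[:3]:
            m=d["mask"];ys,xs=np.nonzero(m)
            print(t,round(d["conf"],2),np.round(d["point"],1),m.sum(),(ys.min(),ys.max(),xs.min(),xs.max()))
E
```

```text
pics
0.0187
{'time': 0.0, 'qpos': array([-1.36799543e+00,  4.23852754e-01,  1.63071860e+00, -1.45959324e-05,
        1.08863189e+00, -1.89729588e-02]), 'qd': array([-0.00019888,  0.0002952 ,  0.00015544, -0.00095805,  0.00146684,
        0.00011799]), 'effort': array([-2.51277459e-05, -5.57392395e+01, -2.81748462e+01, -1.91208073e-04,
        7.22728946e-03,  1.54631704e-05]), 'ee_pos': array([ 0.13739739, -0.60912217,  0.23052703]), 'tcp_rot': array([-8.01304688e-04,  9.93857644e-01,  1.10663160e-01, -8.03498252e-05]), 'ft_force': array([-0.82152921, -0.5840334 ,  0.22283839]), 'moment': array([-0.00446919, -0.00652025,  0.01979324]), 'grip_width': 0.08522421456893856}
top [[369.95648359   0.         319.33032128]
 [  0.         369.95648359 202.41531781]
 [  0.           0.           1.        ]] [ 0.35139383 -0.04504911  1.020645  ] [ 0.05949817 -0.6971415   0.71299124 -0.04579511]
stand 0.56 [216.3 339.3] 2187 (np.int64(186), np.int64(238), np.int64(313), np.int64(385))
ring_mid 0.51 [203.4 349.5] 124 (np.int64(194), np.int64(209), np.int64(344), np.int64(357))
flux_jar_mid 0.63 
[... 1747 characters left out ...]
 np.int64(246), np.int64(290), np.int64(313))
steel_block_mid 0.67 [204.2 334.4] 1631 (np.int64(171), np.int64(229), np.int64(296), np.int64(383))
steel_block_mid 0.59 [195.4 348. ] 492 (np.int64(183), np.int64(209), np.int64(335), np.int64(358))
mat 0.81 [164.8 404.5] 1284 (np.int64(144), np.int64(184), np.int64(374), np.int64(439))
mat 0.3 [176.5 348.9] 450 (np.int64(162), np.int64(185), np.int64(335), np.int64(357))
charcoal 0.9 [270.1 279.4] 799 (np.int64(252), np.int64(286), np.int64(259), np.int64(293))
small_jar 0.47 [180.6 285.9] 231 (np.int64(173), np.int64(191), np.int64(278), np.int64(293))
lighter 0.81 [233.6 354.9] 272 (np.int64(223), np.int64(243), np.int64(342), np.int64(368))
```

```bash
cat > h.py <<'E'
from cell import *
import cv2,numpy as np
from scipy.spatial.transform import Rotation as R
def rot(q): q=np.asarray(q); return q if q.shape==(3,3) else R.from_quat(q,scalar_first=True).as_matrix()
def ray(c,uv,fish=False):
    K=c["camera_matrix"];x=(uv[0]-K[0,2])/K[0,0];y=(uv[1]-K[1,2])/K[1,1]
    if fish:
        r=np.hypot(x,y);k=np.sin(r)/r if r>1e-9 else 1;d=np.array([x*k,y*k,np.cos(r)])
    else:d=np.array([x,y,1.])
    return rot(c["rotation"])@d
def onz(c,uv,z,fish=False):
    d=ray(c,uv,fish);p=np.array(c["xyz"]);return p+d*(z-p[2])/d[2]
def proj(c,P,fish=False):
    K=c["camera_matrix"];v=rot(c["rotation"]).T@(np.asarray(P,float)-c["xyz"])
    if fish:
        th=np.arctan2(np.hypot(v[0],v[1]),v[2]);k=th/max(np.hypot(v[0],v[1]),1e-9);return np.array([K[0,0]*v[0]*k+K[0,2],K[1,1]*v[1]*k+K[1,2]])
    return np.array([K[0,0]*v[0]/v[2]+K[0,2],K[1,1]*v[1]/v[2]+K[1,2]])
E
python3 - <<'E'
from h import *
c=camera("top")
im=c["pixels"][:,:,::-1]
a=cv2.resize(im[140:270,180:500],None,fx=2.5,fy=2.5,interpolation=cv2.INTER_CUBIC)
cv2.imwrite("pics/a.png",a)
for t in "stand mat charcoal flux_jar_mid steel_block_mid beeswax lighter".split():
    d=outline_of(c,t)
    if not d: continue
    m=d[0]["mask"].astype(np.uint8);q=cv2.minAreaRect(cv2.findContours(m,0,2)[0][0])
    print(t,[np.round(onz(c,p,{'mat':.004,'charcoal':.026}.get(t,.01))[:2],3).tolist() for p in cv2.boxPoints(q)])
E
```

```text
stand [[0.417, -0.006], [0.557, -0.018], [0.539, -0.217], [0.4, -0.201]]
mat [[0.396, -0.26], [0.493, -0.269], [0.477, -0.496], [0.381, -0.484]]
charcoal [[0.432, 0.22], [0.455, 0.147], [0.404, 0.13], [0.382, 0.202]]
flux_jar_mid [[0.538, -0.138], [0.537, -0.201], [0.47, -0.198], [0.471, -0.135]]
steel_block_mid [[0.478, -0.083], [0.477, -0.133], [0.425, -0.131], [0.426, -0.082]]
beeswax [[0.376, -0.148], [0.375, -0.196], [0.343, -0.195], [0.344, -0.147]]
lighter [[0.535, -0.032], [0.534, -0.088], [0.481, -0.086], [0.482, -0.031]]
```

View pics/a.png

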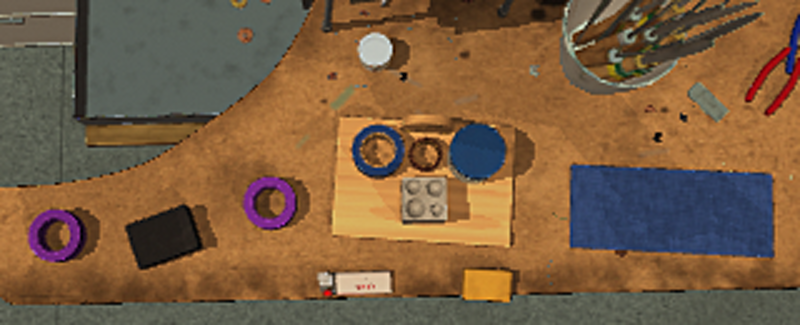

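```bash
cat >> h.py <<'E'
def yaw(M): return np.arctan2(M[1,1],M[0,1])   # heading of tool y
def rows(wps,start=None):
    """wps: list of (x,y,z[m],yaw,n rows). prints plan rows in tool axes (assumes tool down)"""
    s=sense();p=np.array(s["ee_pos"]);a=yaw(rot(s["tcp_rot"]))
    if start: p,a=np.array(start[:3],float),start[3]
    out=[]
    for x,y,z,b,n in wps:
        st=(np.array([x,y,z])-p)/n;t=-(b-a)/n
        for i in range(n):
            Y=np.array([np.cos(a),np.sin(a),0]);Z=np.array([0,0,-1.]);X=np.cross(Y,Z)
            r=[round(v,2) for v in (100*st@X,100*st@Y,100*st@Z)]+[round(t,3)]
            out.append(r);p=p+(r[0]*X+r[1]*Y+r[2]*Z)/100;a-=r[3]
            st=(np.array([x,y,z])-p)/max(n-1-i,1)
            t=-(b-a)/max(n-1-i,1)
    print(len(out),str([out]).replace(" ","").replace(".0,",","));print(np.round(p,4),round(a,4))
E
python3 - <<'E'
from h import *
c=camera("wrist");s=sense()
print(c["xyz"],c["camera_matrix"][0]);print(rot(s["tcp_rot"]).T@(np.array(c["xyz"])-s["ee_pos"]),rot(s["tcp_rot"]).T@rot(c["rotation"]))
rows([(0.42,-.11,.30,-.08,11)])
E
```

```text
[ 0.21871614 -0.59206463  0.37341265] [309.70691629   0.         323.53445033]
[ 0.08309809  0.00069571 -0.14208589] [[ 1.74043217e-04 -9.46539042e-01 -3.22589230e-01]
 [ 9.99999616e-01  4.41660421e-04 -7.56397482e-04]
 [ 8.58434643e-04 -3.22588974e-01  9.46538756e-01]]
11 [[[np.float64(3.5),np.float64(-3.87),np.float64(-0.62),np.float64(-0.115)],[np.float64(3.93),np.float64(-3.44),np.float64(-0.62),np.float64(-0.115)],[np.float64(4.29),np.float64(-2.96),np.float64(-0.63),np.float64(-0.115)],[np.float64(4.61),np.float64(-2.45),np.float64(-0.62),np.float64(-0.116)],[np.float64(4.86),np.float64(-1.9),np.float64(-0.63),np.float64(-0.115)],[np.float64(5.04),np.float64(-1.33),np.float64(-0.62),np.float64(-0.116)],[np.float64(5.17),np.float64(-0.74),np.float64(-0.63),np.float64(-0.115)],[np.float64(5.22),np.float64(-0.15),np.float64(-0.62),np.float64(-0.116)],[np.float64(5.2),np.float64(0.46),np.float64(-0.63),np.float64(-0.115)],[np.float64(5.11),np.float64(1.05),np.float64(-0.62),np.float64(-0.116)],[np.float64(4.95),np.float64(1.64),np.float64(-0.63),np.float64(-0.115)]]]
[ 0.42 -0.11  0.3 ] -0.08
```

```bash
sed -i 's/round(v,2) for v/round(float(v),2) for v/; s/\[round(t,3)\]/[round(float(t),3)]/' h.py; python3 - <<'E'
from h import *
rows([(0.475,-.19,.22,-.08,10)])
E
```

```text
10 [[[4.22,-3.35,0.11,-0.127],[4.61,-2.79,0.11,-0.127],[4.92,-2.19,0.11,-0.127],[5.16,-1.54,0.11,-0.127],[5.31,-0.88,0.12,-0.127],[5.38,-0.2,0.11,-0.127],[5.36,0.49,0.12,-0.127],[5.26,1.16,0.11,-0.127],[5.07,1.82,0.12,-0.127],[4.8,2.44,0.11,-0.126]]]
[ 0.475 -0.19   0.22 ] -0.08
```

{"api": "carry_out", "payload": {
  "plan": [
    [[4.2, -3.35, 0.1, -0.127], [4.6, -2.8, 0.1, -0.127], [4.9, -2.2, 0.1, -0.127], [5.15, -1.55, 0.1, -0.127], [5.3, -0.9, 0.1, -0.127], [5.4, -0.2, 0.1, -0.127], [5.35, 0.5, 0.1, -0.127], [5.25, 1.15, 0.1, -0.127], [5.05, 1.8, 0.1, -0.127], [4.8, 2.45, 0.1, -0.126], [0, 0, 0, 0], [0, 0, 0, 0]]
  ]
}}

```text
time: 3.05
ee_pos: [0.4737, -0.19, 0.2213]
tcp_rot: [-0.0, 0.735, 0.678, -0.0]
ft_force: [-0.2, -0.9, 0.2]
grip_width: 0.0853
```

```bash
cat > look.py <<'E'
from h import *
import sys
def look(name,ts,save=None):
    c=camera(name);f=name=="wrist"
    if save: cv2.imwrite("pics/"+save,c["pixels"][:,:,::-1])
    for t in ts:
        for d in outline_of(c,t)[:3]:
            ys,xs=np.nonzero(d["mask"]);print(t,round(d["conf"],2),np.round(d["point"],1),d["mask"].sum(),(ys.min(),ys.max(),xs.min(),xs.max()))
    return c
E
python3 - <<'E'
from look import *
print(sense()["ee_pos"],yaw(rot(sense()["tcp_rot"])))
c=look("wrist","stand ring_mid flux_jar_mid tape_mid steel_block_mid mat".split(),"w1.png")
E
```

```text
[ 0.47373527 -0.19003717  0.22126179] -0.07988516766825746
stand 0.87 [ 82.3 317. ] 11852 (np.int64(14), np.int64(180), np.int64(262), np.int64(385))
stand 0.54 [159.6 230.2] 1209 (np.int64(140), np.int64(183), np.int64(214), np.int64(244))
ring_mid 0.58 [102.6 357.2] 358 (np.int64(81), np.int64(113), np.int64(329), np.int64(361))
flux_jar_mid 0.9 [149.9 347.6] 2819 (np.int64(119), np.int64(179), np.int64(318), np.int64(376))
tape_mid 0.93 [ 41.7 350.4] 1662 (np.int64(24), np.int64(77), np.int64(319), np.int64(373))
steel_block_mid 0.95 [ 98.1 294.9] 2084 (np.int64(74), np.int64(121), np.int64(271), np.int64(319))
mat 0.63 [285.7 311.2] 7652 (np.int64(228), np.int64(348), np.int64(272), np.int64(341))
```

View pics/w1.png

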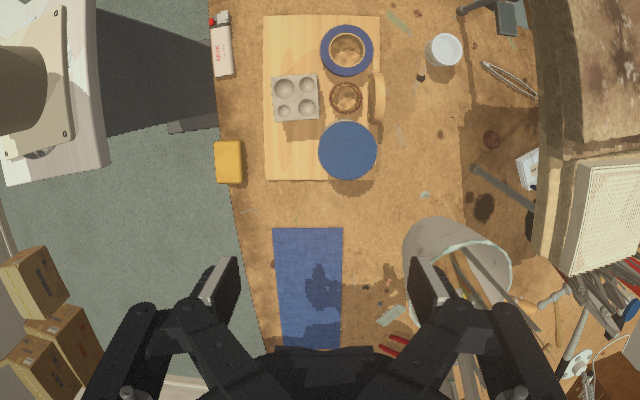

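```bash
cat > fit.py <<'E'
from look import *
from scipy.optimize import minimize
def cyl(d,h): 
    a=np.linspace(0,2*np.pi,40,endpoint=False);q=np.c_[np.cos(a),np.sin(a)]*d/2
    return np.vstack([np.c_[q,0*a],np.c_[q,0*a+h]])
def box(x,y,h,cx=0,cy=0): return np.array([[sx*x/2+cx,sy*y/2+cy,z] for sx in(-1,1) for sy in(-1,1) for z in(0,h)])
M=dict(flux_jar_mid=(cyl(.057,.06),.008),tape_mid=(cyl(.057,.024),.008),steel_block_mid=(box(.046,.046,.046),.008),ring_mid=(cyl(.036,.023),.008),
 mat=(box(.092,.22,.004),0),charcoal=(box(.051,.071,.026),0),stand=(np.vstack([box(.134,.196,.008),box(.01,.056,.064,.058)]),0))
def hull(c,P,f):
    return cv2.convexHull(np.array([proj(c,p,f) for p in P],np.float32)*1.)
def fit(c,t,mask,x0,f,z0=None,useyaw=True):
    P,z=M[t];z=z if z0 is None else z0
    cs=np.vstack(cv2.findContours(mask.astype(np.uint8),0,2)[0]);H=cv2.convexHull(cs)
    S=8
    def img(poly): 
        m=np.zeros((1,1),np.uint8);return m
    ys,xs=np.nonzero(cv2.fillConvexPoly(np.zeros(mask.shape,np.uint8),H,1))
    o=np.array([xs.min()-10,ys.min()-10]);w=(xs.max()-o[0]+20,ys.max()-o[1]+20)
    base=np.zeros(mask.shape,np.uint8);cv2.fillConvexPoly(base,H,1)
    base=np.kron(base[max(o[1],0):o[1]+w[1],max(o[0],0):o[0]+w[0]],np.ones((S,S),np.uint8));o=np.maximum(o,0)
    def cost(v):
        a=v[2] if useyaw else 0;Rz=np.array([[np.cos(a),-np.sin(a),0],[np.sin(a),np.cos(a),0],[0,0,1]])
        h=hull(c,P@Rz.T+[v[0],v[1],z],f).reshape(-1,2)
        m=np.zeros_like(base);cv2.fillConvexPoly(m,np.round((h-o+.5)*S).astype(np.int32),1)
        return -(m&base).sum()/max((m|base).sum(),1)
    x0=np.array(x0,float)[:3 if useyaw else 2]
    sim=np.vstack([x0]+[x0+np.eye(len(x0))[i]*[.008,.008,.1][i] for i in range(len(x0))])
    r=minimize(cost,x0,method="Nelder-Mead",options=dict(initial_simplex=sim,xatol=1e-4,fatol=1e-4))
    return np.round(r.x,4),round(-r.fun,3)
E
cat > f1.py <<'E'
from fit import *
g=dict(flux_jar_mid=(.503,-.166),tape_mid=(.51,-.06),steel_block_mid=(.45,-.107,-.08),ring_mid=(.505,-.113),mat=(.437,-.377,-.075),charcoal=(.418,.175,.32),stand=(.478,-.11,-.08))
for n in("wrist","top","scene"):
    c=camera(n)
    for t in g:
        if n=="wrist" and t in("mat","charcoal"):continue
        for d in outline_of(c,t)[:4]:
            e=onz(c,d["point"][::-1],.02,n=="wrist")[:2]
            if np.hypot(*(e-np.array(g[t][:2])))<.04 or t=='stand': print(n,t,round(d["conf"],2),*fit(c,t,d["mask"],g[t],n=="wrist",useyaw=len(g[t])==3))
E
python3 f1.py
```

```text
wrist flux_jar_mid 0.59 [ 0.5313 -0.1507] -64247058998298.61
wrist steel_block_mid 0.94 [ 0.4729 -0.0967 -0.0821] -85830347307659.52
wrist ring_mid 0.63 [ 0.537 -0.089] -0.0
wrist stand 0.63 [ 0.5046 -0.1359 -0.071 ] -11412931539841.373
top flux_jar_mid 0.79 [ 0.537 -0.206] -0.0
top tape_mid 0.81 [ 0.5379 -0.0286] -441996982717372.6
top steel_block_mid 0.75 [ 0.5    -0.0531 -0.2096] -0.0
top mat 0.83 [ 0.3903 -0.3707 -0.4894] -77389617781817.36
top charcoal 0.77 [ 0.4852  0.2185 -0.6035] -0.0
top stand 0.66 [ 0.478 -0.11  -0.08 ] -0.0
scene flux_jar_mid 0.84 [ 0.4803 -0.0965] -271895409738514.9
scene tape_mid 0.81 [ 0.582 -0.06 ] -0.0
scene steel_block_mid 0.93 [ 0.5039 -0.1247 -0.145 ] -319961564423526.0
scene mat 0.9 [ 0.5357 -0.4303 -0.0417] -0.0
scene charcoal 0.81 [0.4699 0.1778 0.6975] -197794858288579.94
scene stand 0.71 [ 0.5653 -0.1186 -0.6016] -65257322221862.69fit.py:25: RuntimeWarning: overflow encountered in scalar negative
  return -(m&base).sum()/max((m|base).sum(),1)
```

Unsigned overflow in the cost; fix it.

```bash
sed -i 's/return -(m&base).sum()/return -1.0*int((m\&base).sum())/; /def img/d; /m=np.zeros((1,1)/d' fit.py; python3 f1.py
```

```text
wrist flux_jar_mid 0.84 [ 0.4993 -0.1627] 0.953
wrist tape_mid 0.89 [ 0.5075 -0.0589] 0.967
wrist steel_block_mid 0.87 [ 0.4516 -0.1062 -0.0291] 0.955
wrist ring_mid 0.7 [ 0.5034 -0.1104] 0.957
wrist stand 0.94 [ 0.4755 -0.1072 -0.0928] 0.983
wrist stand 0.61 [ 0.478 -0.11  -0.08 ] 0.0
top flux_jar_mid 0.56 [ 0.5013 -0.1524] 0.515
top tape_mid 0.66 [ 0.5072 -0.058 ] 0.944
top steel_block_mid 0.81 [ 0.4503 -0.1065 -0.0215] 0.906
top ring_mid 0.49 [ 0.5026 -0.1093] 0.851
top charcoal 0.58 [0.4188 0.1769 0.3187] 0.923
top stand 0.82 [ 0.4773 -0.0931 -0.0805] 0.715
scene tape_mid 0.75 [ 0.5063 -0.0564] 0.941
scene steel_block_mid 0.61 [ 0.4481 -0.1035  0.0549] 0.941
scene ring_mid 0.54 [ 0.5092 -0.1142] 0.569
scene charcoal 0.6 [0.4185 0.1774 0.3185] 0.929
scene stand 0.78 [ 0.4714 -0.1046 -0.0717] 0.949
```

```bash
python3 - <<'E'
from fit import *
c=camera("wrist")
for uv in((403,240),(410,300)): print(onz(c,uv,.1,True),onz(c,uv,.15,True))
for n in("top","scene"):
    c=camera(n);d=outline_of(c,"mat")
    if d: print(fit(c,"mat",d[0]["mask"],(.437,-.377,-.075),False))
rows([(.4988,-.162,.16,-.08,4),(.4988,-.162,.0213,-.08,7)])
E
```

```text
[ 0.546957   -0.24638509  0.1       ] [ 0.53438721 -0.22009615  0.15      ]
[ 0.55801001 -0.32179403  0.1       ] [ 0.54334221 -0.28119147  0.15      ]
(array([ 0.4384, -0.3784, -0.0509]), np.float64(0.366))
(array([ 0.4347, -0.3763, -0.0683]), np.float64(0.918))
11 [[[0.75,0.56,1.53,-0.0],[0.75,0.56,1.53,-0.0],[0.75,0.57,1.54,-0.0],[0.75,0.56,1.53,-0.0],[-0,0,1.98,-0.0],[-0,0,1.98,-0.0],[-0,0,1.98,-0.0],[-0,0,1.98,-0.0],[-0,0,1.98,-0.0],[-0,0,1.99,-0.0],[-0,0,1.98,-0.0]]]
[ 0.4988 -0.162   0.0213] -0.08
```

{"api": "carry_out", "payload": {
  "plan": [
    [[1.5, 1.1, 3, 0], [1.5, 1.15, 3, 0], [0, 0, 4, 0], [0, 0, 4, 0], [0, 0, 3, 0], [0, 0, 2, 0], [0, 0, 1, 0], [0, 0, 0, 0]]
  ]
}}

```text
time: 6.85
ee_pos: [0.4986, -0.1619, 0.021]
tcp_rot: [-0.0, 0.735, 0.678, -0.0]
ft_force: [0.6, -0.8, 0.7]
grip_width: 0.086
```

{"api": "carry_out", "payload": {
  "plan": [
    [[0, 0, 0, 0], [0, 0, 0, 0], [0, 0, 0, 0], [0, 0, 0, 0], [0, 0, 0, 0], [0, 0, 0, 0]]
  ],
  "fingers": 1
}}

```text
time: 7.6
ee_pos: [0.4995, -0.1622, 0.0225]
tcp_rot: [0.001, 0.735, 0.678, 0.0]
ft_force: [0.5, 0.2, 6.0]
grip_width: 0.056
```

```bash
python3 - <<'E'
from h import *
rows([(.4986,-.1619,.11,-.08,3),(.431,-.449,.11,-.07,7),(.431,-.449,.0185,-.07,5)],(.4986,-.1619,.021,-.08))
E
```

```text
15 [[[0,0,-2.97,-0.0],[0,0,-2.96,-0.0],[0,0,-2.97,-0.0],[-4.17,-0.63,0,-0.001],[-4.16,-0.64,0,-0.001],[-4.16,-0.64,0,-0.002],[-4.16,-0.65,0,-0.001],[-4.16,-0.66,0,-0.002],[-4.17,-0.67,0,-0.001],[-4.16,-0.67,0,-0.002],[-0,0,1.83,0.0],[-0,0,1.83,0.0],[-0,0,1.83,0.0],[-0,0,1.83,0.0],[-0,0,1.83,0.0]]]
[ 0.431  -0.449   0.0185] -0.07
```

{"api": "carry_out", "payload": {
  "plan": [
    [[0, 0, -2, 0], [0, 0, -3.4, 0], [0, 0, -3.5, 0], [-3, -0.4, 0, 0], [-4.6, -0.7, 0, -0.002], [-5, -0.8, 0, -0.002], [-5, -0.8, 0, -0.002], [-5, -0.8, 0, -0.002], [-4.5, -0.7, 0, -0.002], [-2.06, -0.35, 0, 0], [0, 0, 3, 0], [0, 0, 3.5, 0], [0, 0, 1.5, 0], [0, 0, 0, 0]]
  ]
}}

```text
time: 9.35
ee_pos: [0.431, -0.4483, 0.0296]
tcp_rot: [-0.001, 0.731, 0.682, 0.0]
ft_force: [-0.1, -0.8, -1.5]
grip_width: 0.0561
```

{"api": "carry_out", "payload": {
  "plan": [
    [[0, 0, 0.6, 0], [0, 0, 0.45, 0], [0, 0, 0, 0]]
  ]
}}

```text
time: 9.72
ee_pos: [0.4314, -0.4493, 0.02]
tcp_rot: [0.0, 0.731, 0.682, -0.0]
ft_force: [-0.5, 0.1, -0.8]
grip_width: 0.0557
```

{"api": "carry_out", "payload": {
  "plan": [
    [[0, 0, 0, 0], [0, 0, 0, 0], [0, 0, 0, 0], [0, 0, -2.5, 0], [0, 0, -4, 0], [0, 0, -4, 0], [0, 0, 0, 0]]
  ],
  "fingers": 0
}}

```text
time: 10.6
ee_pos: [0.4329, -0.451, 0.1284]
tcp_rot: [0.003, 0.731, 0.682, -0.0]
ft_force: [0.0, -0.2, 0.6]
grip_width: 0.0851
```

```bash
python3 - <<'E'
from h import *
rows([(.507,-.0582,.12,-.08,8),(.507,-.0582,.010,-.08,5)])
E
```

```text
13 [[[4.96,0.58,0.11,0.001],[4.96,0.57,0.1,0.001],[4.97,0.57,0.11,0.001],[4.97,0.57,0.1,0.001],[4.96,0.56,0.11,0.001],[4.97,0.56,0.1,0.002],[4.97,0.54,0.11,0.001],[4.96,0.54,0.1,0.002],[0,0,2.2,-0.0],[0,0,2.2,-0.0],[0,0,2.2,-0.0],[0,0,2.2,-0.0],[0,0,2.2,-0.0]]]
[ 0.507  -0.0582  0.01  ] -0.08
```

{"api": "carry_out", "payload": {
  "plan": [
    [[4, 0.5, 0, 0.001], [5.5, 0.6, 0, 0.001], [5.6, 0.65, 0, 0.001], [5.6, 0.65, 0, 0.002], [5.6, 0.65, 0, 0.002], [5.5, 0.6, 0, 0.002], [5, 0.54, 0, 0.001], [2.92, 0.3, 0.8, 0], [0, 0, 3.5, 0], [0, 0, 4, 0], [0, 0, 2.5, 0], [0, 0, 0.5, 0], [0, 0, 0, 0], [0, 0, 0, 0]]
  ]
}}

```text
time: 12.35
ee_pos: [0.5062, -0.0566, 0.0127]
tcp_rot: [0.001, 0.735, 0.678, 0.001]
ft_force: [-0.4, -0.8, 0.2]
grip_width: 0.0853
```

{"api": "carry_out", "payload": {
  "plan": [
    [[-0.12, 0.06, 0.2, 0], [0, 0, 0, 0]]
  ]
}}

```text
time: 12.6
ee_pos: [0.5064, -0.0579, 0.0103]
tcp_rot: [0.0, 0.735, 0.678, 0.0]
ft_force: [-0.1, -0.7, -0.4]
grip_width: 0.0853
```

{"api": "carry_out", "payload": {
  "plan": [
    [[0, 0, 0, 0], [0, 0, 0, 0], [0, 0, 0, 0], [0, 0, 0, 0], [0, 0, 0, 0], [0, 0, 0, 0]]
  ],
  "fingers": 1
}}

```text
time: 13.35
ee_pos: [0.5062, -0.0578, 0.0104]
tcp_rot: [0.0, 0.735, 0.678, 0.0]
ft_force: [-1.0, 0.3, 7.3]
grip_width: 0.0546
```

```bash
python3 - <<'E'
from h import *
rows([(.5063,-.0578,.10,-.08,3),(.441,-.305,.10,-.07,6),(.441,-.305,.0074,-.07,5)])
E
```

```text
14 [[[-0,0,-2.99,0.0],[-0,0,-2.99,0.0],[-0,0.01,-2.98,0.0],[-4.19,-0.76,-0,-0.002],[-4.19,-0.76,-0,-0.002],[-4.19,-0.77,-0,-0.001],[-4.19,-0.78,-0,-0.002],[-4.19,-0.79,-0,-0.001],[-4.19,-0.78,-0,-0.002],[-0,-0,1.85,0.0],[-0,-0,1.85,0.0],[-0,-0,1.85,0.0],[-0,-0,1.85,0.0],[-0,-0,1.86,0.0]]]
[ 0.441  -0.305   0.0074] -0.07
```

{"api": "carry_out", "payload": {
  "plan": [
    [[0, 0, -2, 0], [0, 0, -3.4, 0], [0, 0, -3.6, 0], [-3, -0.5, 0, 0], [-5, -0.9, 0, -0.003], [-5.5, -1.0, 0, -0.002], [-5.5, -1.0, 0, -0.002], [-4.2, -0.8, 0, -0.003], [-1.94, -0.44, 0, 0], [0, 0, 3, 0], [0, 0, 3.6, 0], [0, 0, 1.5, 0], [0, 0, 0, 0], [0, 0, 0, 0]]
  ]
}}

```text
time: 15.1
ee_pos: [0.4414, -0.305, 0.0197]
tcp_rot: [0.001, 0.731, 0.682, 0.0]
ft_force: [1.9, -0.5, -1.4]
grip_width: 0.0547
```

{"api": "carry_out", "payload": {
  "plan": [
    [[0, 0, 0.7, 0], [0, 0, 0.5, 0], [0, 0, 0, 0]]
  ]
}}

```text
time: 15.48
ee_pos: [0.4406, -0.3049, 0.0067]
tcp_rot: [-0.0, 0.731, 0.682, -0.0]
ft_force: [-0.1, -0.2, 0.5]
grip_width: 0.0549
```

{"api": "carry_out", "payload": {
  "plan": [
    [[0, 0, 0, 0], [0, 0, 0, 0], [0, 0, 0, 0], [0, 0, -3, 0], [0, 0, -5, 0], [0, 0, -5, 0], [0, 0, 0, 0]]
  ],
  "fingers": 0
}}

```text
time: 16.35
ee_pos: [0.4429, -0.3065, 0.1407]
tcp_rot: [0.004, 0.731, 0.682, 0.001]
ft_force: [0.4, 0.0, -0.3]
grip_width: 0.0854
```

{"api": "carry_out", "payload": {
  "plan": [
    [[3.5, 0.3, 0, 0], [4.8, 0.5, 0, 0], [3.2, 0.4, 0, 0], [0, 0, 0, 0], [0, 0, 0, 0]]
  ]
}}

```text
time: 16.98
ee_pos: [0.4605, -0.1912, 0.1363]
tcp_rot: [-0.0, 0.731, 0.682, -0.0]
ft_force: [0.4, -0.2, -0.0]
grip_width: 0.0852
```

```bash
cat > f2.py <<'E'
from fit import *
import sys
print(np.round(sense()["ee_pos"],4),round(yaw(rot(sense()["tcp_rot"])),4))
c=camera("wrist");f=sys.argv[1]
if f!="-": cv2.imwrite("pics/"+f,c["pixels"][:,:,::-1])
for a in sys.argv[2:]:
    t,*v=a.split(",");v=[float(k) for k in v];z=v.pop()
    for d in outline_of(c,t)[:4]:
        print(t,round(d["conf"],2),*fit(c,t,d["mask"],v,True,z,len(v)==3))
E
python3 f2.py w2.png steel_block_mid,.451,-.106,-.06,.008 ring_mid,.503,-.11,.008 stand,.4755,-.1072,-.08,0 flux_jar_mid,.431,-.449,.004 tape_mid,.441,-.305,.004
```

```text
[ 0.4605 -0.1912  0.1363] -0.0695
steel_block_mid 0.71 [ 0.4519 -0.1057 -0.0214] 0.964
ring_mid 0.78 [ 0.5032 -0.1108] 0.942
stand 0.78 [ 0.4746 -0.1075 -0.0818] 0.984
tape_mid 0.59 [ 0.4409 -0.3055] 0.975
```

View pics/w2.png

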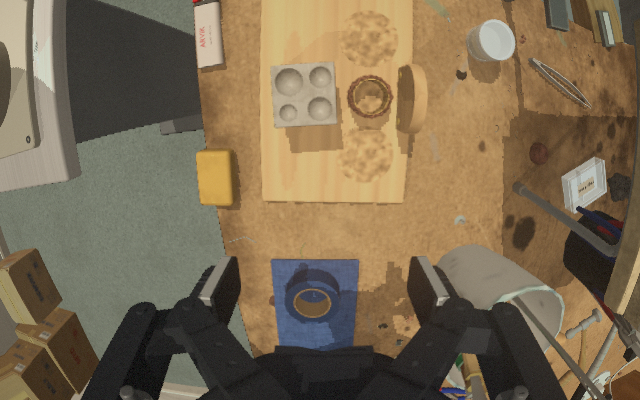

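```bash
python3 - <<'E'
from h import *
rows([(.4517,-.1058,.12,-1.593,9),(.4517,-.1058,.013,-1.593,5)])
E
```

```text
14 [[[0.94,-0.17,0.19,0.169],[0.9,-0.32,0.19,0.169],[0.84,-0.47,0.18,0.169],[0.75,-0.6,0.19,0.169],[0.63,-0.72,0.18,0.169],[0.5,-0.82,0.19,0.169],[0.36,-0.89,0.18,0.169],[0.21,-0.94,0.19,0.169],[0.04,-0.96,0.18,0.17],[0,0,2.14,-0.0],[0,0,2.14,-0.0],[0,0,2.14,-0.0],[0,0,2.14,-0.0],[0,0,2.14,-0.0]]]
[ 0.4517 -0.1058  0.013 ] -1.5931
```

{"api": "carry_out", "payload": {
  "plan": [
    [[0.94, -0.17, 0.2, 0.169], [0.9, -0.32, 0.2, 0.169], [0.84, -0.47, 0.2, 0.169], [0.75, -0.6, 0.2, 0.169], [0.63, -0.72, 0.2, 0.169], [0.5, -0.82, 0.2, 0.169], [0.36, -0.89, 0.2, 0.169], [0.21, -0.94, 0.2, 0.169], [0.04, -0.96, 0, 0.17], [0, 0, 0, 0], [0, 0, 0, 0]]
  ]
}}

```text
time: 18.65
ee_pos: [0.4519, -0.1055, 0.1209]
tcp_rot: [0.0, 1.0, -0.009, 0.0]
ft_force: [1.3, 0.8, -0.7]
grip_width: 0.0855
```

```bash
python3 - <<'E'
from h import *
print(sense()["ee_pos"],yaw(rot(sense()["tcp_rot"])))
rows([(.4517,-.1058,.013,-1.593,5)])
E
python3 f2.py - steel_block_mid,.451,-.106,-.03,.008 ring_mid,.503,-.11,.008
```

```text
[ 0.45191666 -0.10551695  0.12091664] -1.5888599686267821
5 [[[-0,0.01,2.16,0.001],[-0.01,0,2.16,0.001],[-0,0.01,2.16,0.001],[-0.01,0,2.16,0.001],[-0,0.01,2.15,0.0]]]
[ 0.4517 -0.1058  0.013 ] -1.5929
[ 0.4519 -0.1055  0.1209] -1.5889
steel_block_mid 0.68 [ 0.4524 -0.1063 -0.0249] 0.967
ring_mid 0.7 [ 0.5043 -0.1107] 0.965
ring_mid 0.29 [ 0.503 -0.11 ] 0.0
ring_mid 0.2 [ 0.503 -0.11 ] 0.0
```

{"api": "carry_out", "payload": {
  "plan": [
    [[0, 0.05, 3.5, 0.005], [0, 0, 4, 0], [0, 0, 2.5, 0], [0, 0, 0.8, 0], [0, 0, 0, 0], [0, 0, 0, 0]]
  ]
}}

```text
time: 19.55
ee_pos: [0.4525, -0.1058, 0.0137]
tcp_rot: [0.0, 1.0, -0.013, 0.001]
ft_force: [-0.1, -0.8, 0.6]
grip_width: 0.0855
```

{"api": "carry_out", "payload": {
  "plan": [
    [[0, 0, 0, 0], [0, 0, 0, 0], [0, 0, 0, 0], [0, 0, 0, 0], [0, 0, 0, 0], [0, 0, 0, 0], [0, 0, 0, 0]]
  ],
  "fingers": 1
}}

```text
time: 20.42
ee_pos: [0.4521, -0.1058, 0.0135]
tcp_rot: [0.0, 1.0, -0.013, 0.0]
ft_force: [-0.4, 0.1, 7.3]
grip_width: 0.0453
```

```bash
python3 - <<'E'
from h import *
rows([(.4522,-.1058,.12,-1.597,4),(.436,-.377,.12,-.068,9),(.436,-.377,.03,-.068,4)])
E
```

```text
17 [[[0,0,-2.66,0.0],[0,0,-2.66,0.0],[0.01,0,-2.66,0.0],[0,0,-2.67,0.0],[-0.1,3.02,0,-0.17],[-0.61,2.96,0,-0.17],[-1.1,2.81,0,-0.17],[-1.56,2.58,0,-0.17],[-1.98,2.28,0,-0.17],[-2.33,1.92,0,-0.17],[-2.63,1.49,0,-0.17],[-2.84,1.03,0,-0.169],[-2.97,0.53,0,-0.17],[0,0,2.25,0.0],[0,0,2.25,0.0],[0,0,2.25,0.0],[0,0,2.25,0.0]]]
[ 0.436 -0.377  0.03 ] -0.0678
```

{"api": "carry_out", "payload": {
  "plan": [
    [[0, 0, -1.5, 0], [0, 0, -3.1, 0], [0, 0, -3.1, 0], [0, 0, -3, 0], [-0.1, 3.02, 0, -0.17], [-0.6, 2.96, 0, -0.17], [-1.1, 2.81, 0, -0.17], [-1.56, 2.58, 0, -0.17], [-1.98, 2.28, 0, -0.17], [-2.33, 1.92, 0, -0.17], [-2.63, 1.49, 0, -0.17], [-2.84, 1.03, 0, -0.169], [-2.97, 0.53, 0, -0.17], [0, 0, 3, 0], [0, 0, 3.5, 0], [0, 0, 1.5, 0], [0, 0, 0, 0], [0, 0, 0, 0]]
  ]
}}

```text
time: 22.68
ee_pos: [0.4362, -0.3773, 0.041]
tcp_rot: [0.001, 0.731, 0.683, 0.0]
ft_force: [0.1, -0.7, -6.0]
grip_width: 0.0455
```

{"api": "carry_out", "payload": {
  "plan": [
    [[0, 0, 1.5, 0], [0, 0, 1, 0], [0, 0, 0.6, 0], [0, 0, 0, 0]]
  ]
}}

```text
time: 23.18
ee_pos: [0.4352, -0.3765, 0.0096]
tcp_rot: [-0.001, 0.731, 0.683, -0.0]
ft_force: [-3.7, 3.5, 8.4]
grip_width: 0.0454
```

{"api": "carry_out", "payload": {
  "plan": [
    [[0, 0, 0, 0], [0, 0, 0, 0], [0, 0, 0, 0], [0, 0, -3, 0], [0, 0, -5, 0], [0, 0, -5, 0], [0, 0, 0, 0]]
  ],
  "fingers": 0
}}

```text
time: 24.05
ee_pos: [0.4378, -0.3789, 0.1429]
tcp_rot: [0.004, 0.731, 0.683, 0.0]
ft_force: [0.2, 0.4, 0.0]
grip_width: 0.0853
```

```bash
python3 - <<'E'
from look import *
rows([(.5035,-.1105,.14,-1.65,9)])
c=camera("scene");cv2.imwrite("pics/s3.png",cv2.resize(c["pixels"][130:330,200:460,::-1],None,fx=3,fy=3,interpolation=cv2.INTER_CUBIC))
E
```

```text
9 [[[3.02,0.53,0.03,0.176],[3.07,-0.01,0.03,0.176],[3.02,-0.55,0.03,0.176],[2.88,-1.07,0.03,0.176],[2.65,-1.56,0.03,0.176],[2.33,-2,0.04,0.176],[1.95,-2.37,0.03,0.175],[1.5,-2.68,0.04,0.176],[1.01,-2.89,0.03,0.175]]]
[ 0.5035 -0.1105  0.14  ] -1.65
```

View pics/s3.png

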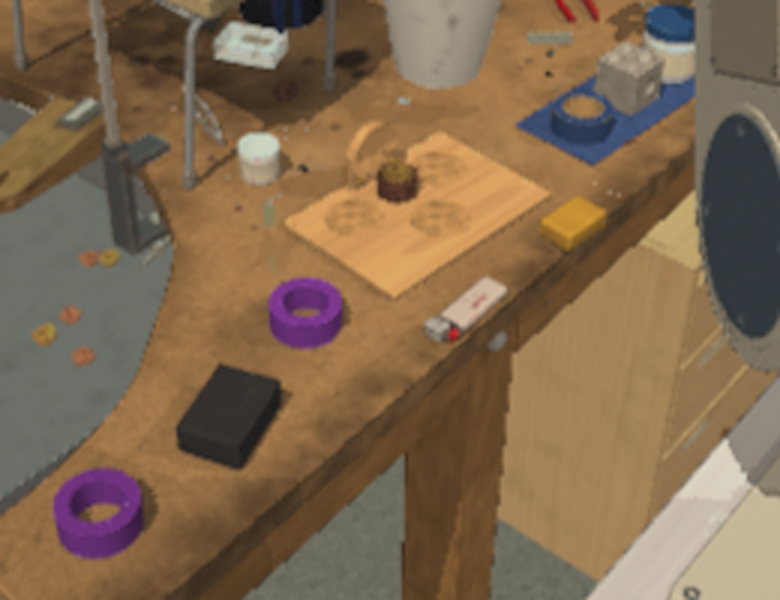

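```bash
python3 - <<'E'
from look import *
c=camera("scene")
for uv in((263,192),(311,188),(260,145)):
    print([np.round(onz(c,uv,z)[:2],3).tolist() for z in(0,.1,.2)])
c=camera("wrist");cv2.imwrite("pics/w3.png",c["pixels"][:,:,::-1])
E
```

```text
[[0.652, -0.003], [0.549, 0.085], [0.445, 0.173]]
[[0.567, -0.1], [0.476, 0.002], [0.384, 0.103]]
[[0.837, -0.165], [0.707, -0.054], [0.578, 0.057]]
```

{"api": "carry_out", "payload": {
  "plan": [
    [[3.0, 0.53, 0, 0.176], [3.05, 0, 0, 0.176], [3.0, -0.55, 0, 0.176], [2.9, -1.07, 0, 0.176], [2.65, -1.56, 0, 0.176], [2.35, -2, 0, 0.176], [1.95, -2.37, 0, 0.175], [1.5, -2.68, 0.1, 0.176], [1.0, -2.9, 0.1, 0.175], [0, 0, 0, 0], [0, 0, 0, 0]]
  ]
}}

```text
time: 25.58
ee_pos: [0.5007, -0.1089, 0.1358]
tcp_rot: [-0.0, 0.999, -0.038, -0.001]
ft_force: [0.5, -0.3, 0.2]
grip_width: 0.0857
```

```bash
python3 f2.py w4.png ring_mid,.5035,-.11,.008 stand,.4755,-.1072,-.08,0
python3 -c "
from h import *
rows([(.5035,-.1105,.012,-1.65,5)])"
```

```text
[ 0.5007 -0.1089  0.1358] -1.6468
ring_mid 0.91 [ 0.5045 -0.1107] 0.853
stand 0.91 [ 0.478  -0.1084 -0.0852] 0.962
stand 0.54 [ 0.4755 -0.1072 -0.08  ] 0.0
5 [[[0.05,0.01,2.49,0.0],[0.05,0.02,2.49,0.0],[0.05,0.01,2.49,0.0],[0.05,0.02,2.49,0.0],[0.06,0.01,2.49,0.0]]]
[ 0.5035 -0.1105  0.012 ] -1.6497
```

{"api": "carry_out", "payload": {
  "plan": [
    [[0.3, 0.1, 4, 0], [0, 0, 4.4, 0], [0, 0, 2.5, 0], [0, 0, 1.5, 0], [0, 0, 0, 0], [0, 0, 0, 0]]
  ]
}}

```text
time: 26.48
ee_pos: [0.505, -0.1104, 0.0137]
tcp_rot: [0.0, 0.999, -0.04, 0.001]
ft_force: [0.7, 1.0, 0.0]
grip_width: 0.0853
```

{"api": "carry_out", "payload": {
  "plan": [
    [[0, 0, 0, 0], [0, 0, 0, 0], [0, 0, 0, 0], [0, 0, 0, 0], [0, 0, 0, 0], [0, 0, 0, 0], [0, 0, 0, 0]]
  ],
  "fingers": 1
}}

```text
time: 27.35
ee_pos: [0.5046, -0.11, 0.0136]
tcp_rot: [0.0, 0.999, -0.04, 0.0]
ft_force: [-2.0, -0.8, 9.1]
grip_width: 0.0322
```

```bash
python3 - <<'E'
from h import *
rows([(.5046,-.11,.13,-1.65,4),(.4187,.16,.13,-1.25,8)])
E
```

```text
12 [[[0,-0,-2.91,0.0],[0,-0,-2.91,0.0],[0,-0,-2.91,0.0],[0,-0,-2.91,0.0],[-1.34,-3.28,0,-0.05],[-1.17,-3.34,0,-0.05],[-1,-3.4,0,-0.05],[-0.83,-3.44,0,-0.05],[-0.66,-3.48,0,-0.05],[-0.48,-3.51,0,-0.05],[-0.31,-3.53,0,-0.05],[-0.14,-3.54,0,-0.05]]]
[0.4186 0.16   0.13  ] -1.2499
```

{"api": "carry_out", "payload": {
  "plan": [
    [[0, 0, -2, 0], [0, 0, -3.2, 0], [0, 0, -3.4, 0], [0, 0, -3, 0], [-1.35, -3.3, 0, -0.05], [-1.2, -3.35, 0, -0.05], [-1, -3.4, 0, -0.05], [-0.8, -3.45, 0, -0.05], [-0.65, -3.5, 0, -0.05], [-0.5, -3.5, 0, -0.05], [-0.3, -3.55, 0, -0.05], [-0.1, -3.5, 0, -0.05], [0, 0, 0, 0], [0, 0, 0, 0]]
  ]
}}

```text
time: 29.1
ee_pos: [0.4187, 0.1603, 0.1289]
tcp_rot: [0.0, 0.987, 0.16, 0.0]
ft_force: [-0.4, -0.6, 0.0]
grip_width: 0.0321
```

```bash
python3 f2.py w5.png charcoal,.4187,.177,.32,0 ring_mid,.4187,.16,.125
python3 -c "
from h import *
rows([(.4187,.1772,.045,-1.25,5)])"
```

```text
[0.4187 0.1603 0.1289] -1.2497
charcoal 0.58 [0.4207 0.1772 0.327 ] 0.947
ring_mid 0.69 [0.4182 0.1598] 0.862
5 [[[0.1,-0.33,1.68,-0.0],[0.11,-0.33,1.68,-0.0],[0.1,-0.34,1.67,-0.0],[0.11,-0.33,1.68,-0.001],[0.1,-0.34,1.67,-0.0]]]
[0.4187 0.1772 0.045 ] -1.2504
```

View pics/w5.png

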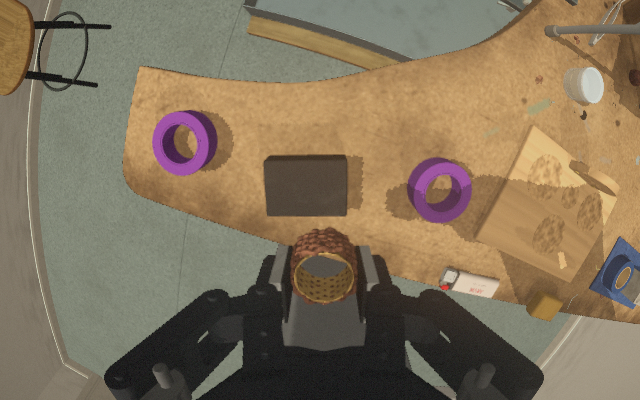

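{"api": "carry_out", "payload": {
  "plan": [
    [[0.2, -0.5, 2, 0], [0.2, -0.6, 3, 0], [0.2, -0.5, 2, 0], [0, 0, 1.7, 0], [0, 0, 0, 0], [0, 0, 0, 0]]
  ]
}}

```text
time: 30.0
ee_pos: [0.4198, 0.1772, 0.0422]
tcp_rot: [-0.0, 0.987, 0.159, 0.0]
ft_force: [0.5, 0.1, 0.1]
grip_width: 0.0326
```

{"api": "carry_out", "payload": {
  "plan": [
    [[0, 0, 0.6, 0], [0, 0, 0.3, 0], [0, 0, 0, 0], [0, 0, 0.1, 0], [0, 0, 0, 0]]
  ]
}}

```text
time: 30.62
ee_pos: [0.4194, 0.1776, 0.0321]
tcp_rot: [-0.0, 0.987, 0.16, 0.0]
ft_force: [-0.5, -0.1, 2.5]
grip_width: 0.0323
```

{"api": "carry_out", "payload": {
  "plan": [
    [[0, 0, 0, 0], [0, 0, 0, 0], [0, 0, 0, 0], [0, 0, 0, 0], [0, 0, -1.5, 0], [0, 0, -3.5, 0], [0, 0, -5, 0], [0, 0, 0, 0]]
  ],
  "fingers": 0
}}

```text
time: 31.62
ee_pos: [0.4218, 0.1785, 0.1358]
tcp_rot: [-0.001, 0.987, 0.16, 0.004]
ft_force: [0.3, 0.7, 0.4]
grip_width: 0.0857
```

```bash
python3 - <<'E'
from fit import *
c=camera("wrist");cv2.imwrite("pics/w6.png",c["pixels"][:,:,::-1])
for t,x0,z in(("ring_mid",(.419,.177),.026),("charcoal",(.419,.177,.32),0)):
    for d in outline_of(c,t)[:2]: print("wrist",t,round(d["conf"],2),*fit(c,t,d["mask"],x0,True,z,len(x0)==3))
for n in("top","scene"):
    c=camera(n)
    for t,x0,z in(("ring_mid",(.419,.177),.026),("tape_mid",(.441,-.305),.004),("flux_jar_mid",(.431,-.449),.004),("steel_block_mid",(.436,-.377,-.07),.004)):
        for d in outline_of(c,t)[:4]:
            if np.hypot(*(onz(c,d["point"][::-1],.03)[:2]-np.array(x0[:2])))<.04: print(n,t,round(d["conf"],2),*fit(c,t,d["mask"],x0,False,z,len(x0)==3))
rows([(.431,-.43,.2,-.07,15)])
E
```

```text
wrist ring_mid 0.76 [0.4187 0.1769] 0.94
wrist charcoal 0.6 [0.4205 0.1767 0.337 ] 0.957
top tape_mid 0.62 [ 0.4401 -0.3058] 0.957
top flux_jar_mid 0.56 [ 0.4316 -0.4503] 0.951
top steel_block_mid 0.67 [ 0.4341 -0.3772 -0.0442] 0.962
scene ring_mid 0.79 [0.4157 0.1785] 0.853
scene tape_mid 0.71 [ 0.437 -0.304] 0.911
scene flux_jar_mid 0.73 [ 0.4293 -0.4501] 0.848
scene steel_block_mid 0.83 [ 0.4331 -0.3746 -0.0866] 0.929
15 [[[-1.2,3.87,-0.46,-0.079],[-1.5,3.76,-0.46,-0.079],[-1.8,3.63,-0.46,-0.079],[-2.08,3.48,-0.46,-0.079],[-2.35,3.3,-0.46,-0.079],[-2.6,3.11,-0.45,-0.078],[-2.83,2.89,-0.46,-0.079],[-3.05,2.66,-0.45,-0.078],[-3.25,2.42,-0.46,-0.079],[-3.43,2.15,-0.45,-0.078],[-3.59,1.88,-0.46,-0.079],[-3.73,1.59,-0.45,-0.078],[-3.84,1.3,-0.46,-0.079],[-3.93,0.99,-0.45,-0.078],[-3.99,0.67,-0.46,-0.079]]]
[ 0.4309 -0.43    0.2   ] -0.07
```

View pics/w6.png

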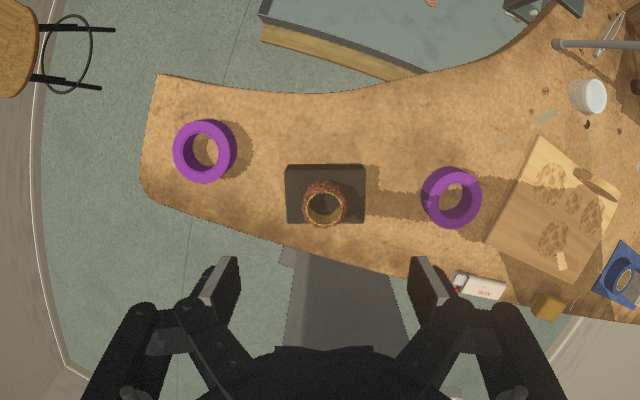

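```bash
python3 - <<'E'
from h import *
rows([(.4357,-.377,.14,-.068,12)])
E
```

```text
12 [[[-1.33,4.43,-0.07,-0.098],[-1.75,4.28,-0.07,-0.099],[-2.17,4.08,-0.07,-0.098],[-2.56,3.85,-0.07,-0.099],[-2.92,3.58,-0.07,-0.098],[-3.26,3.28,-0.07,-0.099],[-3.57,2.94,-0.07,-0.098],[-3.84,2.57,-0.07,-0.099],[-4.08,2.18,-0.07,-0.098],[-4.27,1.77,-0.07,-0.099],[-4.42,1.34,-0.07,-0.098],[-4.53,0.91,-0.08,-0.099]]]
[ 0.4357 -0.377   0.14  ] -0.068
```

{"api": "carry_out", "payload": {
  "plan": [
    [[-1.3, 4.45, -0.1, -0.098], [-1.75, 4.3, -0.1, -0.099], [-2.15, 4.1, -0.1, -0.098], [-2.55, 3.85, -0.1, -0.099], [-2.9, 3.6, -0.1, -0.098], [-3.25, 3.3, 0, -0.099], [-3.55, 2.95, 0, -0.098], [-3.85, 2.55, 0, -0.099], [-4.1, 2.2, 0, -0.098], [-4.25, 1.75, 0, -0.099], [-4.4, 1.35, 0, -0.098], [-4.5, 0.9, 0, -0.099], [0, 0, 0, 0], [0, 0, 0, 0]]
  ]
}}

```text
time: 34.02
ee_pos: [0.4366, -0.376, 0.1363]
tcp_rot: [-0.001, 0.731, 0.682, 0.0]
ft_force: [-0.4, -0.0, 0.5]
grip_width: 0.0854
```

```bash
python3 f2.py - steel_block_mid,.436,-.377,-.068,.004 tape_mid,.441,-.305,.004
python3 -c "
from h import *
rows([(.4357,-.377,.0096,-.068,5)])"
```

```text
[ 0.4366 -0.376   0.1363] -0.0694
steel_block_mid 0.63 [ 0.4354 -0.3768 -0.062 ] 0.974
tape_mid 0.75 [ 0.4406 -0.3059] 0.98
5 [[[-0.03,-0.02,2.54,0.0],[-0.04,-0.03,2.54,0.0],[-0.03,-0.02,2.54,0.0],[-0.04,-0.03,2.54,0.0],[-0.03,-0.02,2.55,0.001]]]
[ 0.4357 -0.377   0.0096] -0.0683
```

{"api": "carry_out", "payload": {
  "plan": [
    [[-0.1, -0.1, 4, 0], [0, 0, 4.4, 0], [0, 0, 3, 0], [0, 0, 1.2, 0], [0, 0, 0, 0], [0, 0, 0, 0]]
  ]
}}

```text
time: 34.92
ee_pos: [0.4369, -0.3781, 0.0121]
tcp_rot: [0.001, 0.731, 0.683, 0.0]
ft_force: [0.1, -1.1, -0.5]
grip_width: 0.0858
```

{"api": "carry_out", "payload": {
  "plan": [
    [[0, 0, 0, 0], [0, 0, 0, 0], [0, 0, 0, 0], [0, 0, 0, 0], [0, 0, 0, 0], [0, 0, 0, 0], [0, 0, 0, 0]]
  ],
  "fingers": 1
}}

```text
time: 35.8
ee_pos: [0.4362, -0.3779, 0.0117]
tcp_rot: [0.0, 0.731, 0.683, -0.0]
ft_force: [-1.5, 1.0, 7.1]
grip_width: 0.0453
```

```bash
python3 - <<'E'
from h import *
p=sense()["ee_pos"];a=yaw(rot(sense()["tcp_rot"]));print(p,a)
rows([(p[0],p[1],.12,a,4),(.4522,-.1058,.12,-1.597,9),(.4522,-.1058,.03,-1.597,4)])
E
```

```text
[ 0.43623183 -0.37793927  0.01168567] -0.06807961288237628
17 [[[0,0,-2.71,-0.0],[0,0,-2.71,-0.0],[0,0,-2.71,-0.0],[0,0,-2.7,-0.0],[3.03,-0.03,-0,0.17],[2.98,-0.54,-0,0.17],[2.85,-1.04,-0,0.17],[2.63,-1.5,-0,0.17],[2.34,-1.93,-0,0.17],[1.98,-2.29,-0,0.17],[1.56,-2.59,-0,0.17],[1.1,-2.82,-0,0.169],[0.6,-2.97,-0,0.17],[-0,0,2.25,-0.0],[-0,0,2.25,-0.0],[-0,0,2.25,-0.0],[-0,0,2.25,-0.0]]]
[ 0.4522 -0.1058  0.03  ] -1.5971
```

{"api": "carry_out", "payload": {
  "plan": [
    [[0, 0, -1.5, 0], [0, 0, -3.1, 0], [0, 0, -3.2, 0], [0, 0, -3, 0], [3.03, 0, 0, 0.17], [3.0, -0.54, 0, 0.17], [2.85, -1.04, 0, 0.17], [2.63, -1.5, 0, 0.17], [2.34, -1.93, 0, 0.17], [1.98, -2.29, 0, 0.17], [1.55, -2.6, 0, 0.17], [1.05, -2.82, 0, 0.169], [0.5, -2.97, 0, 0.17], [0, 0, 3, 0], [0, 0, 3.5, 0], [0, 0, 1.5, 0], [0, 0, 0, 0], [0, 0, 0, 0], [0, 0, 0, 0]]
  ]
}}

```text
time: 38.17
ee_pos: [0.4516, -0.1059, 0.0398]
tcp_rot: [0.0, 1.0, -0.013, 0.001]
ft_force: [0.1, -0.5, -4.9]
grip_width: 0.045
```

```bash
python3 - <<'E'
from h import *
rows([(.451,-.106,.0162,-1.597,4)])
E
```

```text
4 [[[-0.01,0,0.59,-0.0],[-0.02,0,0.59,-0.0],[-0.01,0.01,0.59,-0.0],[-0.02,0,0.59,-0.0]]]
[ 0.451  -0.106   0.0162] -1.5971
```

{"api": "carry_out", "payload": {
  "plan": [
    [[-0.05, 0, 1.2, 0], [0, 0, 0.7, 0], [0, 0, 0.4, 0], [0, 0, 0, 0], [0, 0, 0, 0]]
  ]
}}

```text
time: 38.8
ee_pos: [0.4501, -0.1055, 0.0157]
tcp_rot: [-0.0, 1.0, -0.013, -0.0]
ft_force: [-1.2, 0.3, -2.9]
grip_width: 0.0451
```

{"api": "carry_out", "payload": {
  "plan": [
    [[0, 0, 0, 0], [0, 0, 0, 0], [0, 0, 0, 0], [0, 0, -2.5, 0], [0, 0, -4.5, 0], [0, 0, -4.5, 0], [0, 0, 0, 0], [0, 0, 0, 0]]
  ],
  "fingers": 0
}}

```text
time: 39.8
ee_pos: [0.45, -0.1055, 0.1306]
tcp_rot: [0.0, 1.0, -0.013, 0.0]
ft_force: [-0.3, 0.3, -0.3]
grip_width: 0.0856
```

```bash
python3 f2.py w7.png steel_block_mid,.451,-.106,-.03,.008 stand,.4755,-.1072,-.08,0
python3 -c "
from h import *
rows([(.4408,-.3055,.13,-.075,9)])"
```

```text
[ 0.45   -0.1055  0.1306] -1.597
steel_block_mid 0.76 [ 0.451  -0.1061 -0.0199] 0.975
stand 0.71 [ 0.4784 -0.1082 -0.0869] 0.979
9 [[[-0.04,2.23,-0,-0.169],[-0.41,2.19,-0,-0.169],[-0.77,2.09,-0.01,-0.169],[-1.11,1.93,-0,-0.169],[-1.42,1.71,-0.01,-0.169],[-1.69,1.45,-0,-0.169],[-1.91,1.14,-0.01,-0.169],[-2.07,0.81,-0,-0.17],[-2.18,0.44,-0.01,-0.169]]]
[ 0.4408 -0.3055  0.13  ] -0.075
```

View pics/w7.png

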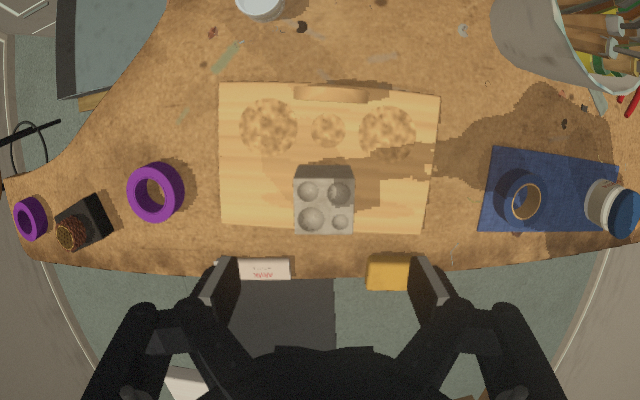

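{"api": "carry_out", "payload": {
  "plan": [
    [[0, 2.23, 0, -0.169], [-0.4, 2.2, 0, -0.169], [-0.77, 2.1, 0, -0.169], [-1.1, 1.93, 0, -0.169], [-1.42, 1.71, 0, -0.169], [-1.7, 1.45, 0, -0.169], [-1.9, 1.14, 0, -0.169], [-2.07, 0.81, 0, -0.17], [-2.18, 0.44, 0, -0.169], [0, 0, 0, 0], [0, 0, 0, 0]]
  ]
}}

```text
time: 41.32
ee_pos: [0.4417, -0.305, 0.1298]
tcp_rot: [-0.001, 0.734, 0.679, -0.0]
ft_force: [-0.3, -0.2, 0.1]
grip_width: 0.0854
```

```bash
python3 -c "
from h import *
rows([(.4408,-.3057,.0072,-.075,5)])"
```

```text
5 [[[-0.01,-0.02,2.45,-0.001],[-0.02,-0.02,2.45,-0.0],[-0.01,-0.01,2.45,-0.001],[-0.02,-0.02,2.46,-0.0],[-0.01,-0.02,2.45,-0.001]]]
[ 0.4408 -0.3057  0.0072] -0.075
```

{"api": "carry_out", "payload": {
  "plan": [
    [[-0.06, -0.08, 3.5, 0], [0, 0, 4.3, 0], [0, 0, 3, 0], [0, 0, 1.4, 0], [0, 0, 0, 0], [0, 0, 0, 0]]
  ]
}}

```text
time: 42.08
ee_pos: [0.4422, -0.3066, 0.0098]
tcp_rot: [0.001, 0.733, 0.68, 0.0]
ft_force: [-0.1, -1.0, 1.3]
grip_width: 0.0854
```

{"api": "carry_out", "payload": {
  "plan": [
    [[0, 0, 0.1, 0], [0, 0, 0, 0], [0, 0, 0, 0], [0, 0, 0, 0], [0, 0, 0, 0], [0, 0, 0, 0]]
  ],
  "fingers": 1
}}

```text
time: 42.82
ee_pos: [0.442, -0.3067, 0.0091]
tcp_rot: [0.001, 0.733, 0.68, 0.0]
ft_force: [-1.3, 1.8, 9.5]
grip_width: 0.0549
```

```bash
python3 - <<'E'
from h import *
p=sense()["ee_pos"];a=yaw(rot(sense()["tcp_rot"]));print(p,a)
rows([(p[0],p[1],.10,a,3),(.5063,-.0578,.10,-.08,6),(.5063,-.0578,.03,-.08,3)])
E
```

```text
[ 0.44195927 -0.30671315  0.00913971] -0.07519530118871291
12 [[[0,0,-3.03,-0.0],[0,0,-3.03,-0.0],[0,0,-3.03,-0.0],[4.22,0.76,0,0.001],[4.22,0.75,0,0.001],[4.22,0.75,0,0.001],[4.22,0.75,0,0.001],[4.22,0.74,0,0.0],[4.21,0.74,0,0.001],[0,-0,2.33,-0.0],[0,-0,2.34,-0.0],[0,-0,2.33,-0.0]]]
[ 0.5063 -0.0579  0.03  ] -0.0802
```

{"api": "carry_out", "payload": {
  "plan": [
    [[0, 0, -2, 0], [0, 0, -3.5, 0], [0, 0, -3.6, 0], [3, 0.5, 0, 0], [5, 0.9, 0, 0.001], [5.5, 1, 0, 0.001], [5.5, 1, 0, 0.001], [4.3, 0.75, 0, 0.001], [1.87, 0.35, 0, 0.001], [0, 0, 3, 0], [0, 0, 3, 0], [0, 0, 1, 0], [0, 0, 0, 0], [0, 0, 0, 0]]
  ]
}}

```text
time: 44.58
ee_pos: [0.5063, -0.0591, 0.0298]
tcp_rot: [0.001, 0.735, 0.678, 0.001]
ft_force: [-0.6, -0.2, -0.2]
grip_width: 0.0548
```

```bash
python3 - <<'E'
from h import *
rows([(.5066,-.0592,.0134,-.08,4)])
E
```

```text
4 [[[-0,0.01,0.41,-0.0],[-0,0.01,0.41,-0.0],[-0,0,0.41,-0.0],[-0.01,0.01,0.41,-0.0]]]
[ 0.5066 -0.0592  0.0134] -0.0803
```

{"api": "carry_out", "payload": {
  "plan": [
    [[0, 0, 0.9, 0], [0, 0, 0.5, 0], [0, 0, 0.2, 0], [0, 0, 0, 0], [0, 0, 0, 0]]
  ]
}}

```text
time: 45.2
ee_pos: [0.5054, -0.0588, 0.0132]
tcp_rot: [-0.0, 0.735, 0.678, -0.0]
ft_force: [-1.9, 0.8, 7.4]
grip_width: 0.055
```

{"api": "carry_out", "payload": {
  "plan": [
    [[0, 0, 0, 0], [0, 0, 0, 0], [0, 0, 0, 0], [0, 0, -2.5, 0], [0, 0, -4.5, 0], [0, 0, -4.5, 0], [0, 0, 0, 0], [0, 0, 0, 0]]
  ],
  "fingers": 0
}}

```text
time: 46.2
ee_pos: [0.5052, -0.0588, 0.1274]
tcp_rot: [-0.0, 0.735, 0.678, -0.0]
ft_force: [0.1, 0.3, -0.1]
grip_width: 0.0854
```

```bash
python3 -c "
from h import *
rows([(.4315,-.4495,.13,-.075,9)])"
```

```text
9 [[[-4.39,-0.47,-0.03,-0.001],[-4.39,-0.47,-0.03,-0.001],[-4.39,-0.48,-0.03,-0.0],[-4.39,-0.48,-0.03,-0.001],[-4.39,-0.48,-0.03,-0.0],[-4.39,-0.48,-0.03,-0.001],[-4.39,-0.49,-0.03,-0.0],[-4.4,-0.49,-0.02,-0.001],[-4.39,-0.49,-0.03,-0.0]]]
[ 0.4315 -0.4495  0.13  ] -0.075
```

{"api": "carry_out", "payload": {
  "plan": [
    [[-3, -0.3, 0, 0], [-4.8, -0.5, 0, 0], [-5.2, -0.6, 0, -0.001], [-5.2, -0.6, 0, -0.001], [-5.2, -0.6, 0, -0.001], [-5.2, -0.6, 0, -0.001], [-5, -0.55, 0, -0.001], [-4, -0.4, 0, 0], [-1.9, -0.18, 0, 0], [0, 0, 0, 0], [0, 0, 0, 0], [0, 0, 0, 0]]
  ]
}}

```text
time: 47.7
ee_pos: [0.432, -0.4478, 0.1277]
tcp_rot: [-0.0, 0.733, 0.681, 0.0]
ft_force: [0.4, -0.4, -0.6]
grip_width: 0.0856
```

```bash
python3 f2.py - flux_jar_mid,.4315,-.4495,.004; python3 -c "
from h import *
rows([(.4315,-.4495,.0185,-.075,5)])"
```

```text
[ 0.432  -0.4478  0.1277] -0.0735
flux_jar_mid 0.93 [ 0.4312 -0.4499] 0.965
5 [[[-0.03,-0.01,2.19,0.0],[-0.02,-0.01,2.19,0.0],[-0.03,-0.01,2.19,0.0],[-0.02,-0.01,2.19,0.001],[-0.03,-0.01,2.18,0.0]]]
[ 0.4315 -0.4495  0.0185] -0.0747
```

{"api": "carry_out", "payload": {
  "plan": [
    [[-0.18, -0.06, 3.5, 0], [0, 0, 3.8, 0], [0, 0, 2.4, 0], [0, 0, 1.2, 0], [0, 0, 0, 0], [0, 0, 0, 0]]
  ]
}}

```text
time: 48.55
ee_pos: [0.4316, -0.4515, 0.0199]
tcp_rot: [0.001, 0.733, 0.68, -0.0]
ft_force: [-0.3, -0.2, 1.0]
grip_width: 0.0855
```

{"api": "carry_out", "payload": {
  "plan": [
    [[0, 0, 0, 0], [0, 0, 0, 0], [0, 0, 0, 0], [0, 0, 0, 0], [0, 0, 0, 0], [0, 0, 0, 0]]
  ],
  "fingers": 1
}}

```text
time: 49.3
ee_pos: [0.4314, -0.4516, 0.02]
tcp_rot: [0.001, 0.733, 0.68, -0.0]
ft_force: [-0.6, -0.0, 7.7]
grip_width: 0.056
```

```bash
python3 - <<'E'
from h import *
p=sense()["ee_pos"];a=yaw(rot(sense()["tcp_rot"]));print(p,a)
rows([(p[0],p[1],.11,a,3),(.4988,-.162,.11,-.08,7),(.4988,-.162,.04,-.08,3)])
E
```

```text
[ 0.43136103 -0.45160321  0.02000098] -0.07499754847696835
13 [[[0,0,-3,-0.0],[0,0,-3,-0.0],[0,0,-3,-0.0],[4.2,0.65,0,0.001],[4.2,0.65,0,0.001],[4.2,0.64,0,0.001],[4.2,0.64,0,0.001],[4.2,0.63,0,0.0],[4.2,0.63,0,0.001],[4.2,0.64,0,0.0],[-0,-0,2.33,0.0],[-0,-0,2.34,0.0],[-0,-0,2.33,0.0]]]
[ 0.4989 -0.162   0.04  ] -0.08
```

{"api": "carry_out", "payload": {
  "plan": [
    [[0, 0, -2, 0], [0, 0, -3.5, 0], [0, 0, -3.5, 0], [3, 0.45, 0, 0], [4.8, 0.75, 0, 0.001], [5, 0.8, 0, 0.001], [5, 0.8, 0, 0.001], [5, 0.75, 0, 0.001], [4.5, 0.65, 0, 0.001], [1.9, 0.27, 0, 0], [0, 0, 2.5, 0], [0, 0, 3, 0], [0, 0, 1.5, 0], [0, 0, 0, 0], [0, 0, 0, 0]]
  ]
}}

```text
time: 51.18
ee_pos: [0.4985, -0.1638, 0.0396]
tcp_rot: [0.001, 0.735, 0.678, 0.0]
ft_force: [-0.8, 0.1, -1.5]
grip_width: 0.0559
```

```bash
python3 - <<'E'
from h import *
rows([(.4988,-.164,.0243,-.08,3)])
E
```

```text
3 [[[-0,0.01,0.51,-0.0],[-0.01,0.01,0.51,-0.0],[-0,0.01,0.51,-0.0]]]
[ 0.4988 -0.164   0.0243] -0.0804
```

{"api": "carry_out", "payload": {
  "plan": [
    [[0, 0.03, 0.9, 0], [0, 0, 0.4, 0], [0, 0, 0.2, 0], [0, 0, 0, 0], [0, 0, 0, 0]]
  ]
}}

```text
time: 51.8
ee_pos: [0.4981, -0.1633, 0.024]
tcp_rot: [-0.0, 0.735, 0.678, -0.0]
ft_force: [-3.3, 1.7, 5.1]
grip_width: 0.0563
```

{"api": "carry_out", "payload": {
  "plan": [
    [[0, 0, 0, 0], [0, 0, 0, 0], [0, 0, 0, 0], [0, 0, -3, 0], [0, 0, -5, 0], [0, 0, -5, 0], [-1.3, -1.2, -3.5, 0], [-1.3, -1.2, -3, 0], [0, 0, 0, 0], [0, 0, 0, 0], [0, 0, 0, 0]]
  ],
  "fingers": 0
}}

```text
time: 53.18
ee_pos: [0.4718, -0.1868, 0.2175]
tcp_rot: [-0.001, 0.735, 0.678, -0.0]
ft_force: [-0.4, 0.2, -0.8]
grip_width: 0.0855
```

```bash
python3 f2.py w8.png flux_jar_mid,.499,-.162,.008 tape_mid,.507,-.058,.008 steel_block_mid,.451,-.106,-.03,.008 stand,.4755,-.1072,-.08,0; python3 - <<'E'
from fit import *
for n in("top","scene"):
    c=camera(n);cv2.imwrite(f"pics/{n}9.png",c["pixels"][:,:,::-1])
    for t,x0,z in(("ring_mid",(.419,.177),.026),("tape_mid",(.507,-.058),.008),("flux_jar_mid",(.499,-.162),.008)):
        for d in outline_of(c,t)[:4]:
            if np.hypot(*(onz(c,d["point"][::-1],.03)[:2]-np.array(x0[:2])))<.04: print(n,t,round(d["conf"],2),*fit(c,t,d["mask"],x0,False,z,False))
    if n=="scene": cv2.imwrite("pics/s9.png",cv2.resize(c["pixels"][130:330,200:460,::-1],None,fx=3,fy=3,interpolation=cv2.INTER_CUBIC))
E
```

```text
[ 0.4718 -0.1868  0.2175] -0.0796
flux_jar_mid 0.79 [ 0.4983 -0.1622] 0.95
tape_mid 0.58 [ 0.5051 -0.0581] 0.972
steel_block_mid 0.92 [ 0.4512 -0.1058 -0.0281] 0.943
stand 0.86 [ 0.4755 -0.1072 -0.0892] 0.985
top tape_mid 0.52 [ 0.5048 -0.0584] 0.953
top flux_jar_mid 0.5 [ 0.5012 -0.1502] 0.433
scene ring_mid 0.6 [0.4174 0.179 ] 0.85
scene tape_mid 0.69 [ 0.5014 -0.0538] 0.958
scene flux_jar_mid 0.7 [ 0.4986 -0.1635] 0.838
```

View pics/w8.png

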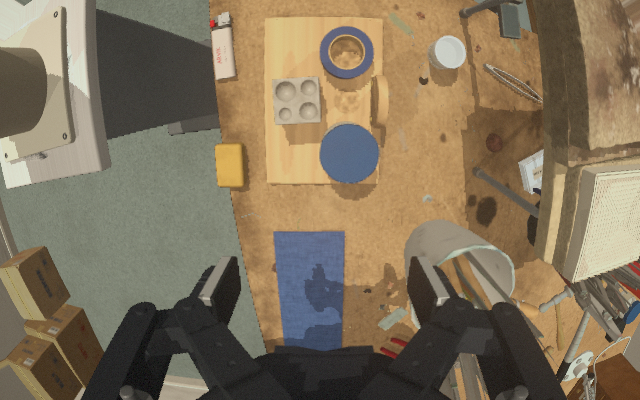

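View pics/s9.png

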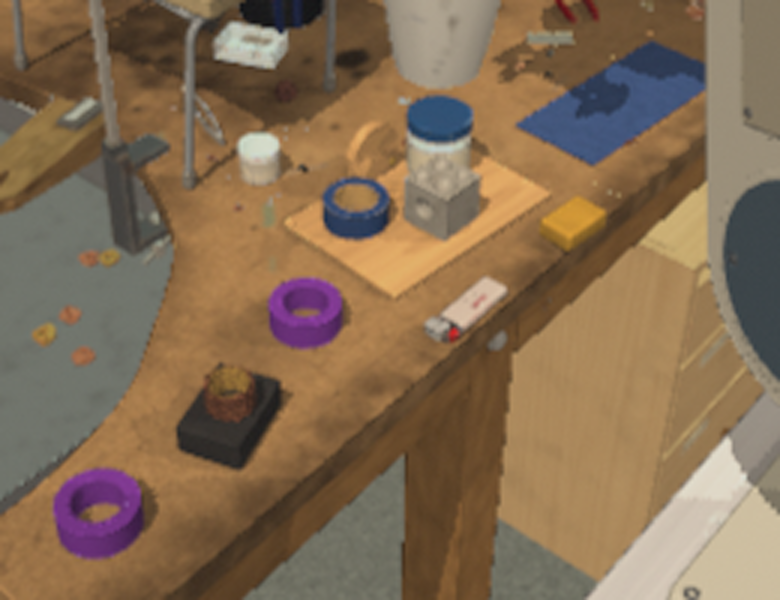

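```bash
python3 - <<'E'
from h import *
rows([(.5073,-.0583,.12,-.08,4),(.5073,-.0583,.0145,-.08,4)])
E
```

```text
8 [[[3.29,0.62,2.47,-0.0],[3.29,0.61,2.47,-0.0],[3.28,0.62,2.47,-0.0],[3.29,0.61,2.47,-0.0],[-0,0,2.64,-0.0],[-0,0,2.64,-0.0],[-0,0,2.64,-0.0],[-0,0,2.63,-0.0]]]
[ 0.5073 -0.0583  0.0145] -0.0801
```

{"api": "carry_out", "payload": {
  "plan": [
    [[3.3, 0.62, 2.4, 0], [3.3, 0.62, 2.4, 0], [3.3, 0.62, 2.4, 0], [3.25, 0.6, 2.4, 0], [0, 0, 3.5, 0], [0, 0, 4, 0], [0, 0, 2.2, 0], [0, 0, 0.8, 0], [0, 0, 0, 0], [0, 0, 0, 0]]
  ]
}}

```text
time: 55.08
ee_pos: [0.5081, -0.0584, 0.0188]
tcp_rot: [0.001, 0.735, 0.678, 0.001]
ft_force: [0.8, -0.4, -0.1]
grip_width: 0.0856
```

{"api": "carry_out", "payload": {
  "plan": [
    [[0, -0.03, 0.4, 0], [0, 0, 0, 0], [0, 0, 0, 0]]
  ]
}}

```text
time: 55.45
ee_pos: [0.5071, -0.0582, 0.014]
tcp_rot: [0.0, 0.735, 0.678, 0.0]
ft_force: [-1.2, -0.1, 0.8]
grip_width: 0.0854
```

{"api": "carry_out", "payload": {
  "plan": [
    [[0, 0, 0, 0], [0, 0, 0, 0], [0, 0, 0, 0], [0, 0, 0, 0], [0, 0, 0, 0], [0, 0, 0, 0]]
  ],
  "fingers": 1
}}

```text
time: 56.2
ee_pos: [0.5071, -0.0583, 0.0144]
tcp_rot: [0.0, 0.735, 0.678, 0.0]
ft_force: [-1.8, 0.2, 8.3]
grip_width: 0.0548
```

{"api": "carry_out", "payload": {
  "plan": [
    [[0, 0, 0, 0], [0, 0, 0, 0], [0, 0, 0, 0], [0, 0, 0, 0], [0, 0, -2.5, 0], [0, 0, -4, 0], [0, 0, -4, 0], [-4, -0.8, -3, 0], [-5, -0.9, -3, 0], [-4, -0.8, -3.3, 0], [0, 0, 0, 0], [0, 0, 0, 0], [0, 0, 0, 0]]
  ],
  "fingers": 0
}}

```text
time: 57.82
ee_pos: [0.4711, -0.1846, 0.2106]
tcp_rot: [-0.001, 0.734, 0.679, -0.0]
ft_force: [0.2, 0.7, -0.3]
grip_width: 0.0852
```

```bash
python3 f2.py w10.png flux_jar_mid,.499,-.162,.008 tape_mid,.507,-.058,.008 steel_block_mid,.451,-.106,-.03,.008 stand,.4755,-.1072,-.08,0
```

```text
[ 0.4711 -0.1846  0.2106] -0.0789
flux_jar_mid 0.96 [ 0.4985 -0.1619] 0.964
tape_mid 0.77 [ 0.5069 -0.0582] 0.978
steel_block_mid 0.81 [ 0.4512 -0.1055 -0.0358] 0.963
stand 0.94 [ 0.4753 -0.1076 -0.0849] 0.977
```

View pics/w10.png

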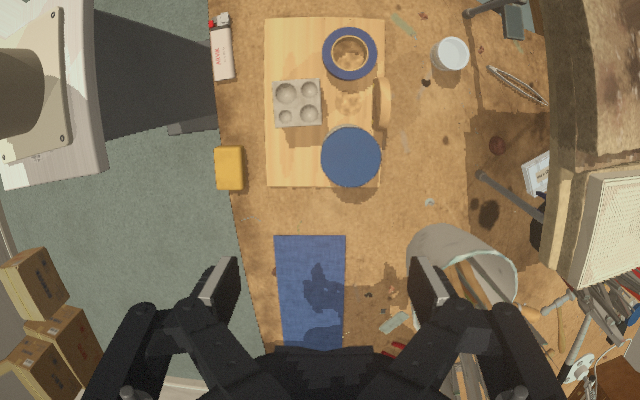

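The picture shows the tape at (350,53), the block at (297,102) and the jar at (351,156) flat on the stand. The gripper is clear and open, and the mat is empty. All three are within about 1 mm of their starting positions, so I am handing in.

```bash
python3 -c "
from cell import *
print(job_done())"
```

```text
the job is handed in; nothing more can be done
None
```

The job is done and handed in at about 58 s of the 136 s allowed.

- **Order:** I moved the jar, the tape and the steel block flat onto the mat. Then I stood the ring upright on the charcoal and put the block, the tape and the jar back on their spots.
- **Tape correction:** The tape first went back about 2.5 mm off, so I gripped it again and nudged it into place.
- **Final checks (close-up wrist camera):**
  - The jar and tape are within about 1 mm of where they started, and the steel block is within about 1 mm and 0.01 rad.
  - The ring is upright, about 2 mm from the charcoal's centre.
  - The beeswax, small jar, lighter and purple rolls look unmoved in the pictures. I didn't measure them.
  - The gripper was open and clear of everything.
- **Readings that disagreed:** The far cameras were less exact. The scene camera put the tape about 5 mm off before the correction, when the wrist and top cameras said 2.5 mm. The top camera's fits of the jar on the stand were poor, so I ignored them. I did not look at the ring again after the tape correction.

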